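# Slide a steel plate over the riser's edge and lay it on the drilling block

## Robot

A 6-joint arm with a two-finger parallel gripper is mounted at the origin on a cart in front of the work surface, level with it; the furniture and walls round the work are solid. World frame = base frame: x ahead of the robot, y to its left, z up, the work surface at z = 0. Lengths are in m, angles in degrees, forces in N, time in s.
With the tool pointing down it reaches from about 0.35 to 0.875 m from the base axis. Payload 4.2 kg.
Tool frame: the origin (TCP) lies between the finger pads; the fingertips stand 25 mm ahead of it and the grasp point (between the pads) lies 6 mm ahead of it (r.tips_ahead is the distance from the TCP to the fingertips, in m); z points along the fingers, y is the direction in which the jaws open and shut (so a half turn about z gives the same grasp; the last joint's range is limited). The gripper opens to 87 mm and grips with 3 to 60 N. Pads are 19 mm wide; open, the fingers measure 117 mm over their backs; the gripper's body (75 mm by 190 mm) begins 51 mm behind the grasp point.
Start: joints at [-61.559, 22.042, 0.453, 0, -68.411, -14.817], TCP at [0.147, -0.607, 0.248] pointing down, gripper open.
Joint ranges: [-179.83, 179.83], [-69.29, 118.12], [-61.27, 80.66], [-181.25, 117.63], [-171.15, -9.14], [-177.46, 177.46]. Speed limits (degrees/s): [159.86, 159.86, 180, 180, 180, 180].

## Interface

Orientations are given as a 3x3 rotation matrix whose columns are the frame's x, y, z axes.
In Python, from station import r, vision, finish_job gives the robot as it stands.
- The arm moves only by the shell command python3 -m jog 'ROWS'. ROWS is a JSON object of lists of equal length, an entry for each row: "rot": the turn, a rotation vector about the world's x, y, z in degrees, a list of three; "delta_pos": the shift along the world's x, y, z in mm, a list of three; "grip": the opening in per cent of the stroke, from 0 (shut) to 100 (fully open). A call has 1 to 10 rows; each row shifts and turns the commanded pose from where the row before left it; what a row does not reach is not made up. A row lasts 1/12 s, in which the tool goes at most 41.7 mm and 7.16 degrees, less where a joint would pass 70% of its speed; a pose out of reach is approached as far as the arm can. A call with a gripper value outside its range is refused whole. The fingers move at their own pace and stop on an object; the grip force is fixed at half the most. Time passes only in rows, so rows that do not move let the fingers close. It gives the time, the measured TCP pose, the force and the opening at its end, in the units of the state.
- r.sense(): the state, without advancing time (a new reading comes with each control period).
- vision.capture(name): name is "side" or "top"; returns a dict with "frame" (384x512x3 uint8, red, green, blue), "K" (3x3 intrinsics, pixels), "xyz" and "orientation" of the camera in the world. Camera axes: x right, y up, looking along -z (the intrinsics and any distortion apply to the point x, -y, -z); pixel columns grow to the right and rows downward; lengths in m; the calibration is good to about 2 mm. A picture is of the moment at which its call begins. There is no depth.
- finish_job(): hands the job in, once; it reports no verdict.
The state is a dict: "time_s": time; "joints": joint angles; "joint_velocities": joint speeds; "effort": joint torques, N m; "tcp_pos": TCP position; "ee_rot": TCP orientation; "wrist_force": force on the tool from outside, world axes, zero at the start; "moment": the same for the moment, N m; "gripper_width": opening from 0.0 (shut) to 1.0 (fully open).
Only numpy, scipy, OpenCV 4.12 (cv2) and the standard library are available. Lean on these libraries where they do the work, as an engineer would, in place of code of your own. Each camera call takes 0.05 s, during which the arm holds its last target. There are 200 camera calls.

## Task

Slide the longer of the two flat steel plates along the low wooden riser until its end sticks well out (about 45 mm) over the riser's right-hand edge, the one facing the wooden block, so that it can be gripped there; then lift it off and lay it flat on top of the block for drilling, centred on it and lying lengthwise along it. Do not drop the plate onto the bench, and leave the short plate where it lies.

Things in the scene. Friction and masses are not known exactly. Their poses are not given: they have to be found in the camera images.
- plate_mid (a point): Centre of the longer plate: bare steel mending plate with four screw holes in a row, 140 mm long (its own y axis) x 50 mm wide (x) x 3 mm thick (z up), 160 g, loose. It lies flat on the riser with its length roughly across the right-hand edge (within about 12 degrees of square to it), in the lane nearer to the robot or the one farther from it.
- plate_end (a point): Middle of the end of the longer plate that is nearest to the riser's right-hand edge, half-way up its thickness (70 mm along the plate's -y from its centre). The plate can hardly be gripped while it lies fully on the board, but slides easily there: shut fingertips pressed on its top with about 5 to 15 N drag it along.
- short_mid (a point): Centre of the short plate, a bystander: same steel, two holes, 70 mm long x 50 mm wide x 3 mm thick, loose, in the other lane of the riser. Must stay where it is.
- edge_mid (a point): Middle of the riser's right-hand edge, at the top face. The riser is a fixed, smooth varnished wooden board on two battens, 220 mm (x) by 260 mm (y), its top 45 mm above the bench; the board is 18 mm thick. The axes are the riser's own: the edge runs along x, -y points off the board toward the block's side, +y over the board.
- block_top (a point): Centre of the top face of the pine block: 45 mm wide (its x) x 70 mm long (its y) x 32 mm high (z up), 200 g, loose, standing on the bench to the right of the riser. The plate is 5 mm wider than it and overhangs it by 35 mm at each end when centred.
Things that resemble listed ones, but are neither listed nor needed, are in the scene too. Leave any green look-alike of the part that bears plate_mid alone. What is shaped like the part that bears block_top but red is not meant.

How it is judged:
By the outcome, as a careful person would: the job done as asked, in the order asked, and still so for the second after the job is handed in, with the robot touching nothing.
It also fails if it takes over 48 s, if anything falls off the work surface, if the arm or the gripper's body presses on something with over 40 N, if the wrist force passes 120 N, or if a joint passes its speed limit or range.

## Working session

There is one attempt and no reset: what is moved stays moved. The work goes in short steps, Python scripts to look and compute and a shell command to move; the robot and the scene stay as the last step left them, time stands still between calls to the robot, and variables do not carry over. Pictures are saved under pics/ and viewed, about 8 in all and at most 12, crops included, and the job is handed in when it is done.

```bash
mkdir -p pics; ls; python3 - <<'E'
from station import r, vision
import cv2, numpy as np
for n in ("top","side"):
    d=vision.capture(n); cv2.imwrite(f"pics/{n}0.png",d["frame"][:,:,::-1]); 
    print(n,d.keys(),np.round(d["K"],1).tolist(),np.round(d["xyz"],4),np.round(d["orientation"],4).tolist(),{k:v for k,v in d.items() if k not in("frame","K","xyz","orientation")})
s=r.sense();print(s["time_s"],s["tcp_pos"],s["ee_rot"],s["wrist_force"],s["gripper_width"],r.tips_ahead)
E
```

```text
pics
top dict_keys(['frame', 'K', 'xyz', 'orientation']) [[403.1, 0.0, 252.0], [0.0, 403.1, 191.6], [0.0, 0.0, 1.0]] [ 0.3497 -0.0331  0.9577] [[0.0014, 0.9826, -0.1857], [-1.0, 0.0, -0.0076], [-0.0075, 0.1857, 0.9826]] {}
side dict_keys(['frame', 'K', 'xyz', 'orientation']) [[444.8, 0.0, 255.0], [0.0, 444.8, 194.1], [0.0, 0.0, 1.0]] [0.4638 0.9082 0.6032] [[-0.9986, 0.0314, -0.0422], [-0.0524, -0.5162, 0.8548], [0.0051, 0.8559, 0.5172]] {}
0.1 [ 0.14714418 -0.60693573  0.2465801 ] [[-9.71897801e-01 -2.35402585e-01 -5.35814867e-04]
 [-2.35403180e-01  9.71896025e-01  1.86022379e-03]
 [ 8.28548513e-05  1.93407993e-03 -9.99998126e-01]] [-0.35063733  0.36033243 -0.88305973] 1.0025274200644294 0.025
```

View pics/top0.png

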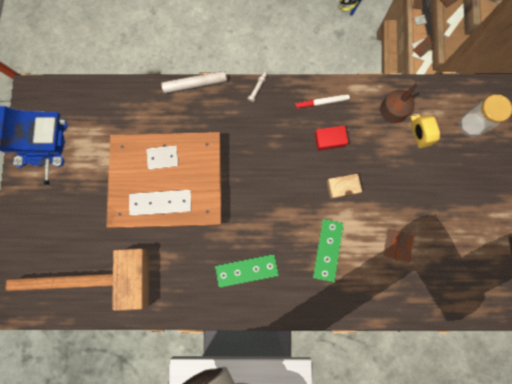

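View pics/side0.png

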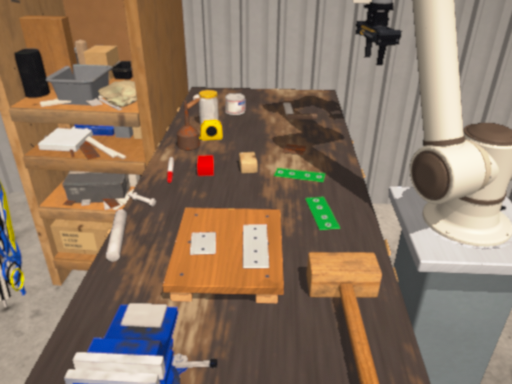

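Top view (cameras 2 pictures so far). Candidates for the long plate are the steel four-hole plate at (160,202), the short two-hole plate at (162,157), and the green look-alikes at (247,271) and (328,251). I choose the steel one at (160,202), in the lane nearer the robot. Candidates for the block are pine at (345,185) and red at (332,137). I choose the pine one. Next I check both in one close crop and measure them.

```bash
cat > h.py <<'E'
from station import r, vision
import cv2, numpy as np
def cap(n): return vision.capture(n)
def ray(d,uv,z):
    uv=np.atleast_2d(uv).astype(float); K=d["K"]
    c=np.c_[(uv[:,0]-K[0,2])/K[0,0],-(uv[:,1]-K[1,2])/K[1,1],-np.ones(len(uv))]
    w=c@np.array(d["orientation"]).T; o=np.array(d["xyz"])
    return o+w*((z-o[2])/w[:,2])[:,None]
def proj(d,P):
    c=(np.atleast_2d(P)-d["xyz"])@np.array(d["orientation"]); K=d["K"]
    return np.c_[K[0,2]+K[0,0]*c[:,0]/-c[:,2],K[1,2]+K[1,1]*-c[:,1]/-c[:,2]]
def rect(d,mask,z,seed):
    "outline of the blob at seed, projected to height z: centre, sizes, long axis direction (deg, mod 180)"
    n,l,st,_=cv2.connectedComponentsWithStats(mask.astype(np.uint8))
    k=l[seed[1],seed[0]]
    if k==0: return None
    cs,_=cv2.findContours((l==k).astype(np.uint8),cv2.RETR_EXTERNAL,cv2.CHAIN_APPROX_NONE)
    p=ray(d,max(cs,key=len)[:,0],z)[:,:2]
    b=cv2.boxPoints(cv2.minAreaRect((p*1000).astype(np.float32)))
    e=b[1]-b[0],b[2]-b[1]; e=max(e,key=np.linalg.norm)
    return b.mean(0).round(1),[round(float(np.linalg.norm(b[i+1]-b[i])),1) for i in(0,1)],round(float(np.degrees(np.arctan2(e[1],e[0]))%180),1),st[k,4]
def hsv(d): return cv2.cvtColor(d["frame"],cv2.COLOR_RGB2HSV).astype(int)
E
python3 - <<'E'
from h import *
d=cap("top"); h=hsv(d)
for n,p in dict(plate=(160,208),short=(157,157),pine=(345,186),riser=(115,180)).items(): print(n,p,h[p[1],p[0]])
steel=(h[...,1]<60)&(h[...,2]>150)
print("plate",rect(d,steel,.048,(160,208)));print("short",rect(d,steel,.048,(152,164)))
ris=(h[...,0]<20)&(h[...,1]>100)&(h[...,2]>110)|(steel); print("riser",rect(d,ris,.045,(115,180)))
pine=(h[...,0]>8)&(h[...,0]<30)&(h[...,2]>140); print("pine",rect(d,pine,.032,(345,183)))
f=d["frame"]
a=cv2.resize(f[125:235,100:230],None,fx=5,fy=5,interpolation=cv2.INTER_CUBIC)
b=cv2.resize(f[165:205,320:370],None,fx=3,fy=3,interpolation=cv2.INTER_CUBIC)
o=np.zeros((550,800,3),np.uint8);o[:,:650]=a;o[:120,650:]=b
cv2.imwrite("pics/crop1.png",o[:,:,::-1])
E
```

```text
plate (160, 208) [ 20  19 239]
short (157, 157) [ 21  22 234]
pine (345, 186) [ 19  91 241]
riser (115, 180) [ 12 146 213]
plate (array([496.7, 185.4], dtype=float32), [140.3, 50.5], 93.8, np.int32(1295))
short (array([605.2, 185.2], dtype=float32), [70.2, 50.4], 97.3, np.int32(602))
riser (array([585.3, 228.5], dtype=float32), [359.6, 291.8], 91.8, np.int32(11467))
pine (array([ 539.9, -241.5], dtype=float32), [74.4, 47.8], 101.4, np.int32(610))
```

View pics/crop1.png

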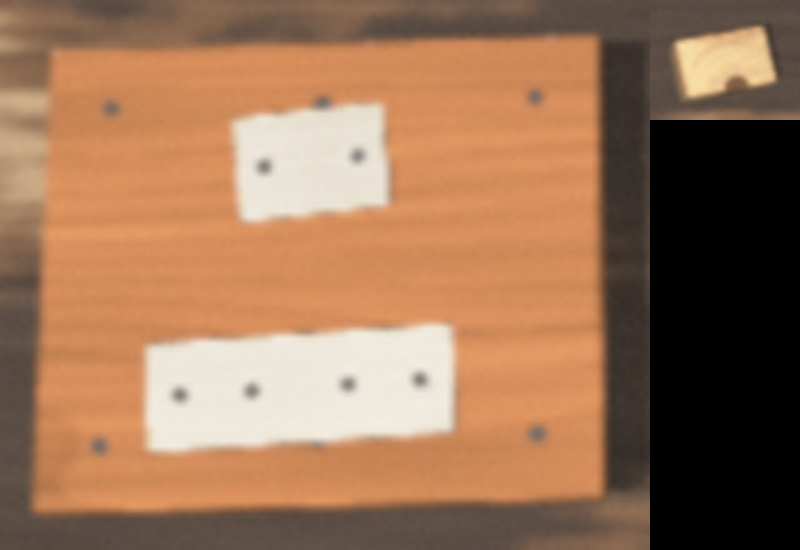

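The crop confirms the choice: the long steel plate with four holes sits at crop (300,388), the short two-hole plate at (312,160) and the pine block at (725,62). The riser's right edge runs from crop (598,37) to (606,497). Next I refine the edge and block with both cameras.

```bash
cat > fit.py <<'E'
from h import *
from scipy.optimize import minimize
def box(c,a,L,W,z0,z1):
    a=np.radians(a);u=np.array([np.cos(a),np.sin(a)]);v=np.array([-u[1],u[0]])
    return np.array([[*(np.array(c)+s*u*L/2+t*v*W/2),z] for s in(-1,1) for t in(-1,1) for z in(z0,z1)])
def sil(d,P,S=8):
    m=np.zeros((384*1,512),np.uint8);q=cv2.convexHull(proj(d,P).astype(np.float32))
    cv2.fillConvexPoly(m,np.round(q*2**S).astype(np.int32),255,cv2.LINE_AA,S);return m/255.
def blob(m,p):
    n,l=cv2.connectedComponents(m.astype(np.uint8));k=l[p[1],p[0]]
    cs,_=cv2.findContours((l==k).astype(np.uint8),0,1);o=np.zeros(m.shape,np.uint8);cv2.drawContours(o,cs,-1,1,-1);return o.astype(float)
def fit(views,c,a,L,W,z0,z1):
    f=lambda x:sum(np.abs(sil(d,box(x[:2]/1000,x[2],L,W,z0,z1))-m).sum() for d,m in views)
    o=minimize(f,[*c,a],method="Nelder-Mead",options=dict(initial_simplex=np.array([[*c,a]]*4)+np.r_[np.zeros((1,3)),np.diag([6,6,5])]))
    return o.x.round(1),round(o.fun,1)
E
python3 - <<'E'
from fit import *
t=cap("top");s=cap("side")
pm=lambda d:(lambda h:(h[...,0]>8)&(h[...,0]<30)&(h[...,2]>115)&(h[...,1]>50))(hsv(d))
st=lambda d:(lambda h:(h[...,1]<60)&(h[...,2]>150))(hsv(d))
tb=blob(pm(t),(345,183));sb=blob(pm(s),(248,160));print(tb.sum(),sb.sum())
for v in([(t,tb)],[(s,sb)],[(t,tb),(s,sb)]):print("block",fit(v,(540,-243),101,.07,.045,0,.032))
tp=blob(st(t),(160,208));sp=blob(st(s),(248,245));print(tp.sum(),sp.sum())
for v in([(t,tp)],[(s,sp)],[(t,tp),(s,sp)]):print("plate",fit(v,(497,185),94,.14,.05,.045,.048))
print("edge",ray(t,[(219.6,132.4),(221.2,224.4)],.045).round(4).tolist())
E
```

```text
675.0 372.0
block (array([ 542.3, -244.1,  101.1]), np.float64(72.0))
block (array([ 541.4, -242. ,   98.7]), np.float64(33.1))
block (array([ 542.1, -243.7,   99.1]), np.float64(110.8))
1300.0 1025.0
plate (array([497.5, 186. ,  93. ]), np.float64(149.3))
plate (array([499.2, 184.5,  93.4]), np.float64(139.7))
plate (array([498.6, 185.2,  94.1]), np.float64(295.7))
edge [[0.6652, 0.051, 0.045], [0.4465, 0.0438, 0.045]]
```

```bash
python3 -m jog '{"rot":[[0,0,2.67],[0,0,2.67],[0,0,2.67],[0,0,2.67],[0,0,2.67],[0,0,2.67],[0,0,2.67],[0,0,2.67],[0,0,2.67],[0,0,2.67]],"delta_pos":[[20,25,0],[20,25,0],[20,25,0],[20,25,0],[20,25,0],[20,25,0],[20,25,0],[20,25,0],[20,25,0],[20,25,0]],"grip":[0,0,0,0,0,0,0,0,0,0]}'
python3 -m jog '{"rot":[[0,0,2.67],[0,0,2.67],[0,0,2.67],[0,0,2.67],[0,0,2.67],[0,0,2.67],[0,0,2.67],[0,0,2.67],[0,0,2.67],[0,0,2.67]],"delta_pos":[[10,27,0],[10,27,0],[10,27,0],[10,27,0],[10,27,0],[10,27,0],[10,27,0],[10,27,0],[10,27,0],[10,27,0]],"grip":[0,0,0,0,0,0,0,0,0,0]}'
python3 -m jog '{"rot":[[0,0,2.67],[0,0,2.67],[0,0,2.67],[0,0,2.67],[0,0,2.67],[0,0,2.67],[0,0,2.67],[0,0,2.67],[0,0,2.67],[0,0,2.67]],"delta_pos":[[5,27,-13],[5,27,-13],[5,27,-13],[5,27,-13],[5,27,-13],[5,27,-13],[5,27,-13],[5,27,-13],[5,27,-13],[5,27,-13]],"grip":[0,0,0,0,0,0,0,0,0,0]}'
```

```text
time_s: 1.08
tcp_pos: [0.3479, -0.356, 0.2477]
ee_rot: [[-0.761, -0.649, 0.0], [-0.649, 0.761, -0.0], [-0.0, -0.0, -1.0]]
wrist_force: [1.2, -0.7, -0.3]
gripper_width: 0.324
time_s: 1.92
tcp_pos: [0.4474, -0.086, 0.2477]
ee_rot: [[-0.388, -0.922, 0.0], [-0.922, 0.388, 0.0], [-0.0, -0.0, -1.0]]
wrist_force: [0.4, -1.1, 0.1]
gripper_width: 0.004
time_s: 2.75
tcp_pos: [0.4973, 0.184, 0.117]
ee_rot: [[0.068, -0.998, 0.0], [-0.998, -0.068, 0.0], [-0.0, -0.0, -1.0]]
wrist_force: [0.8, 0.4, 0.2]
gripper_width: 0.004
```

```bash
python3 -m jog '{"rot":[[0,0,0],[0,0,0],[0,0,0],[0,0,0],[0,0,0],[0,0,0]],"delta_pos":[[0,0,-12],[0,0,-12],[0,0,-12],[0,0,-4],[0,0,-2],[0,0,0]],"grip":[0,0,0,0,0,0]}'
python3 -m jog '{"rot":[[0,0,0],[0,0,0],[0,0,0]],"delta_pos":[[0,0,-1],[0,0,-1],[0,0,0]],"grip":[0,0,0]}'
```

```text
time_s: 3.25
tcp_pos: [0.4973, 0.1825, 0.0755]
ee_rot: [[0.065, -0.998, -0.0], [-0.998, -0.065, -0.0], [0.0, 0.0, -1.0]]
wrist_force: [0.8, -0.5, 0.9]
gripper_width: 0.005
time_s: 3.5
tcp_pos: [0.4975, 0.1827, 0.074]
ee_rot: [[0.065, -0.998, 0.001], [-0.998, -0.065, 0.001], [-0.001, -0.001, -1.0]]
wrist_force: [0.1, -0.0, -0.4]
gripper_width: 0.005
```

```bash
python3 -m jog '{"rot":[[0,0,0],[0,0,0]],"delta_pos":[[0,0,-1],[0,0,0]],"grip":[0,0]}'
python3 -m jog '{"rot":[[0,0,0],[0,0,0]],"delta_pos":[[0,0,-0.5],[0,0,0]],"grip":[0,0]}'
```

```text
time_s: 3.67
tcp_pos: [0.4976, 0.1827, 0.0734]
ee_rot: [[0.065, -0.998, 0.001], [-0.998, -0.065, 0.0], [-0.0, -0.001, -1.0]]
wrist_force: [-2.1, -0.2, 5.0]
gripper_width: 0.007
time_s: 3.83
tcp_pos: [0.4976, 0.1827, 0.0734]
ee_rot: [[0.066, -0.998, 0.001], [-0.998, -0.066, 0.0], [-0.0, -0.001, -1.0]]
wrist_force: [-2.1, 0.3, 8.4]
gripper_width: 0.003
```

```bash
python3 -m jog '{"rot":[[0,0,0],[0,0,0],[0,0,0],[0,0,0],[0,0,0],[0,0,0],[0,0,0]],"delta_pos":[[0,0,-0.3],[0.2,-3,0],[0.4,-6,0],[0.4,-6,0],[0.4,-6,0],[0.3,-5,0],[0.2,-3,0]],"grip":[0,0,0,0,0,0,0]}'
python3 - <<'E'
from fit import *
t=cap("top");h=hsv(t);m=(h[...,1]<60)&(h[...,2]>150)
o=t["frame"][125:235,100:230];cv2.imwrite("pics/mid.png",cv2.resize(o,None,fx=5,fy=5)[:,:,::-1])
E
```

```text
time_s: 4.42
tcp_pos: [0.5011, 0.1547, 0.0734]
ee_rot: [[0.066, -0.998, 0.005], [-0.998, -0.066, 0.003], [-0.003, -0.005, -1.0]]
wrist_force: [-1.2, 2.4, 6.5]
gripper_width: 0.008
```

View pics/mid.png

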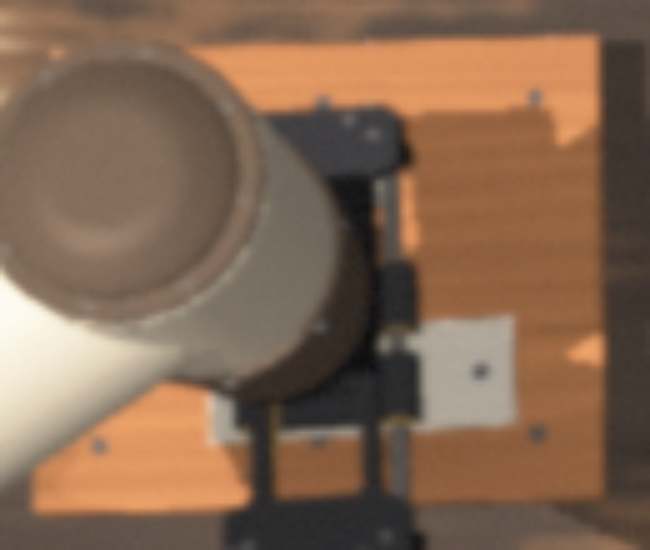

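The plate follows: its right end moved from crop x 453 to 515, which is about 28 mm and matches the tool. The short plate is hidden behind the arm. Continuing the slide.

```bash
python3 -m jog '{"rot":[[0,0,0],[0,0,0],[0,0,0],[0,0,0],[0,0,0],[0,0,0],[0,0,0],[0,0,0],[0,0,0]],"delta_pos":[[0,0,-0.3],[0.2,-3,0],[0.4,-6,0],[0.4,-6,0],[0.4,-6,0],[0.4,-6,0],[0.4,-6,0],[0.4,-6,0],[0.3,-4,0]],"grip":[0,0,0,0,0,0,0,0,0]}'
python3 -m jog '{"rot":[[0,0,0],[0,0,0],[0,0,0],[0,0,0],[0,0,0],[0,0,0],[0,0,0],[0,0,0],[0,0,0],[0,0,0]],"delta_pos":[[0.2,-3,0],[0.4,-6,0],[0.4,-6,0],[0.4,-6,0],[0.4,-6,0],[0.4,-6,0],[0.4,-6,0],[0.3,-4,0],[0.1,-2,0],[0,0,0]],"grip":[0,0,0,0,0,0,0,0,0,0]}'
python3 - <<'E'
from fit import *
t=cap("top")
o=t["frame"][135:235,140:270];cv2.imwrite("pics/mid2.png",cv2.resize(o,None,fx=5,fy=5)[:,:,::-1])
E
```

```text
time_s: 5.22
tcp_pos: [0.5044, 0.1118, 0.0734]
ee_rot: [[0.066, -0.998, 0.006], [-0.998, -0.066, 0.003], [-0.003, -0.006, -1.0]]
wrist_force: [0.0, 2.1, 7.7]
gripper_width: 0.006
time_s: 6.05
tcp_pos: [0.5075, 0.0664, 0.0734]
ee_rot: [[0.066, -0.998, 0.006], [-0.998, -0.066, 0.002], [-0.002, -0.006, -1.0]]
wrist_force: [0.6, 0.5, 7.5]
gripper_width: 0.006
```

View pics/mid2.png

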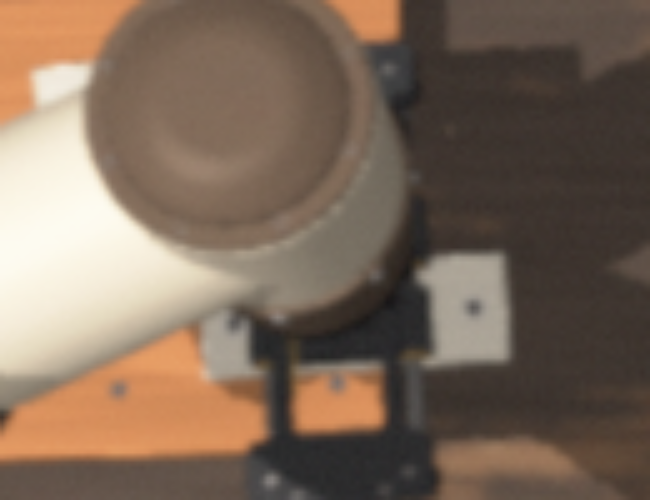

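The plate's end is now at crop (508,307), about 47 mm beyond the edge. Lifting off and stepping aside for an unobstructed measurement.

```bash
python3 -m jog '{"rot":[[0,0,0],[0,0,0],[0,0,0],[0,0,0],[0,0,0],[0,0,0],[0,0,0],[0,0,0],[0,0,0],[0,0,0]],"delta_pos":[[0,0,5],[0,0,20],[0,0,25],[0,0,25],[0,-15,15],[0,-30,0],[0,-35,0],[0,-35,0],[0,-35,0],[0,-35,0]],"grip":[0,0,0,100,100,100,100,100,100,100]}'
python3 -m jog '{"rot":[[0,0,0],[0,0,0],[0,0,0]],"delta_pos":[[0,-35,0],[0,-25,0],[0,0,0]],"grip":[100,100,100]}'
cat > m.py <<'E'
from fit import *
t=cap("top");s=cap("side");h=hsv(t);m=(h[...,1]<70)&(h[...,2]>120)
n,l,st,c=cv2.connectedComponentsWithStats(m.astype(np.uint8))
print([(i,c[i].round().tolist(),int(st[i,4])) for i in range(1,n) if st[i,4]>300])
o=np.zeros((560,800,3),np.uint8);o[:,:]=cv2.resize(t["frame"][110:250,120:320],(800,560))
cv2.imwrite("pics/m.png",o[:,:,::-1]);cv2.imwrite("pics/ms.png",s["frame"][:,:,::-1])
np.savez("last.npz",t=t["frame"],s=s["frame"])
E
python3 m.py
```

```text
time_s: 6.93
tcp_pos: [0.5044, -0.1208, 0.1616]
ee_rot: [[0.065, -0.998, -0.0], [-0.998, -0.065, 0.0], [-0.0, 0.0, -1.0]]
wrist_force: [1.6, 0.4, -0.2]
gripper_width: 0.448
time_s: 7.18
tcp_pos: [0.5044, -0.183, 0.1612]
ee_rot: [[0.06, -0.998, -0.001], [-0.998, -0.06, -0.0], [0.0, 0.001, -1.0]]
wrist_force: [-0.2, 0.5, 0.3]
gripper_width: 0.682
[(1, [191.0, 38.0], 28682), (8, [5.0, 89.0], 334), (10, [475.0, 122.0], 556), (11, [236.0, 201.0], 13880), (13, [44.0, 130.0], 531), (14, [326.0, 151.0], 4109), (17, [162.0, 157.0], 615), (23, [159.0, 348.0], 17233), (24, [401.0, 357.0], 11594)]
```

View pics/m.png

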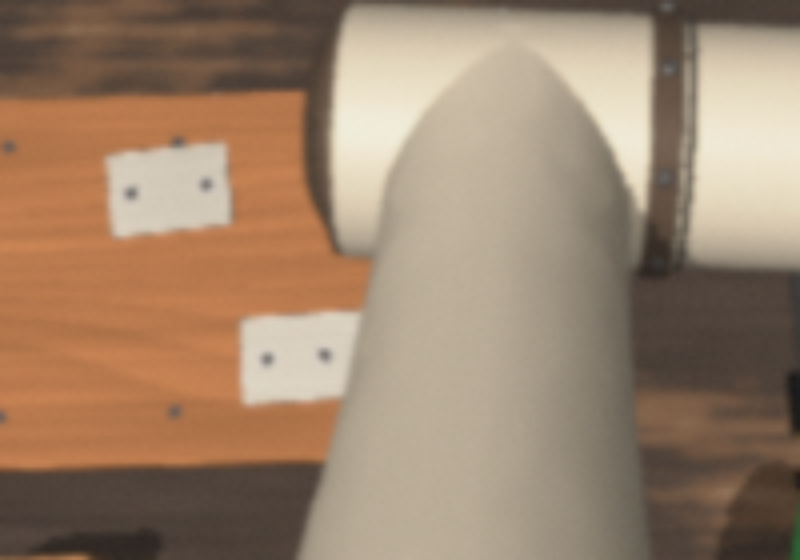

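The short plate is still at (162,157). The long plate's left end is visible at (180,190) and (181,211), and the arm hides its right part. I use the side picture for a full fit.

```bash
python3 - <<'E'
from fit import *
z=np.load("last.npz");t=cap("top");s=cap("side")
p=ray(t,[(180,190),(180.75,211.5),(210,188),(206,209)],.048);print("left end corners, edge pts",(p[:,:2]*1000).round(1).tolist())
L=p[:2].mean(0)[:2]*1000;u=(p[2]-p[0])+(p[3]-p[1]);u=u[:2]/np.linalg.norm(u[:2]);print("dir",np.degrees(np.arctan2(-u[1],-u[0])),"centre",L+70*u)
h=hsv(s);m=(h[...,1]<60)&(h[...,2]>140)
q=proj(s,[[.505,.069,.048]])[0].round().astype(int);print(q)
for dx in(0,-4,4):
    b=blob(m,(q[0]+dx,q[1]));print(b.sum())
    if 400<b.sum()<1500: print(fit([(s,b)],(505,69),94,.14,.05,.045,.048));break
E
```

```text
left end corners, edge pts [[525.5, 139.6], [475.6, 136.2], [530.2, 70.6], [481.4, 78.7]]
dir 94.72729332088598 centre [506.310045    68.15071409]
[255 212]
777.0
(array([509.4,  67.6,  94.3]), np.float64(90.9))
```

View pics/ms.png

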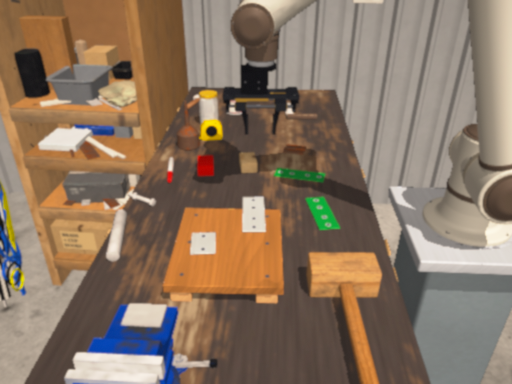

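```bash
python3 -m jog '{"rot":[[0,0,0],[0,0,0],[0,0,0],[0,0,0],[0,0,0],[0,0,0],[0,0,0.5],[0,0,0]],"delta_pos":[[0,20,0],[1,30,0],[1,30,0],[1,35,0],[1,35,0],[1,30,0],[1,22,0],[0,0,0]],"grip":[100,100,100,100,100,100,100,100]}'
```

```text
time_s: 8.05
tcp_pos: [0.5112, 0.0272, 0.1618]
ee_rot: [[0.081, -0.997, 0.001], [-0.997, -0.081, 0.001], [-0.001, -0.001, -1.0]]
wrist_force: [0.8, -1.0, 0.4]
gripper_width: 0.998
```

```bash
python3 -m jog '{"rot":[[0,0,0],[0,0,0],[0,0,0],[0,0,0],[0,0,0],[0,0,0],[0,0,0]],"delta_pos":[[0,-2,-15],[0,0,-20],[0,0,-25],[0,0,-25],[0,0,-16],[0,0,-8],[0,0,0]],"grip":[100,100,100,100,100,100,100]}'
```

```text
time_s: 8.63
tcp_pos: [0.5097, 0.0207, 0.0509]
ee_rot: [[0.074, -0.997, -0.004], [-0.997, -0.074, -0.001], [0.001, 0.004, -1.0]]
wrist_force: [-0.2, 0.2, 0.0]
gripper_width: 0.999
```

```bash
python3 -m jog '{"rot":[[0,0,0],[0,0,0],[0,0,0],[0,0,0],[0,0,0],[0,0,0],[0,0,0],[0,0,0],[0,0,0],[0,0,0]],"delta_pos":[[0,0,0],[0,0,0],[0,0,0],[0,0,0],[0,0,0],[0,0,0],[0,0,0],[0,0,0],[0,0,0],[0,0,0]],"grip":[0,0,0,0,0,0,0,0,0,0]}'
python3 -m jog '{"rot":[[0,0,0],[0,0,0],[0,0,0],[0,0,0]],"delta_pos":[[0,0,0],[0,0,0],[0,0,0],[0,0,0]],"grip":[0,0,0,0]}'
```

```text
time_s: 9.47
tcp_pos: [0.5112, 0.0206, 0.0526]
ee_rot: [[0.074, -0.997, 0.0], [-0.997, -0.074, 0.0], [-0.0, -0.0, -1.0]]
wrist_force: [-1.1, 0.2, 1.4]
gripper_width: 0.562
time_s: 9.8
tcp_pos: [0.5111, 0.0206, 0.0525]
ee_rot: [[0.074, -0.997, 0.0], [-0.997, -0.074, 0.0], [-0.0, -0.0, -1.0]]
wrist_force: [-1.3, -0.3, 3.3]
gripper_width: 0.565
```

```bash
python3 -m jog '{"rot":[[0,0,0],[0,0,0],[0,0,0],[0,0,0],[0,0,0],[0,0,0],[0,0,0],[0,0,0],[0,0,0],[0,0,0]],"delta_pos":[[0,0,2],[0,0,4],[0,0,6],[0,0,8],[0,0,8],[0,0,8],[0,0,8],[0,0,4],[0,0,2],[0,0,0]],"grip":[0,0,0,0,0,0,0,0,0,0]}'
python3 - <<'E'
from h import *
s=cap("side");st=r.sense();print(np.round(st["wrist_force"],2),np.round(st["moment"],3))
cv2.imwrite("pics/lift.png",cv2.resize(s["frame"][120:280,170:330],(800,600) and (600,600))[:,:,::-1])
E
```

```text
time_s: 10.63
tcp_pos: [0.5113, 0.0207, 0.1031]
ee_rot: [[0.074, -0.997, 0.001], [-0.997, -0.074, 0.0], [-0.0, -0.001, -1.0]]
wrist_force: [0.4, 0.7, -1.6]
gripper_width: 0.561
[-1.01 -0.24 -1.62] [-0.036  0.096 -0.017]
```

View pics/lift.png

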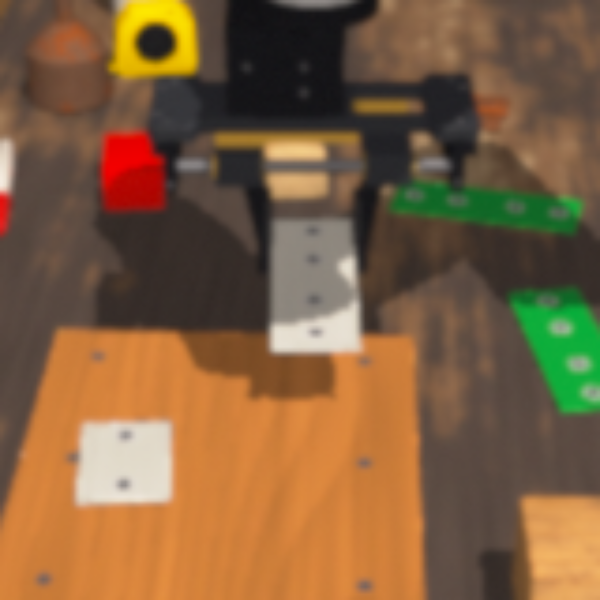

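The plate is held in the jaws at crop (315,285), and its left end is at crop row 352. I compute its tilt from the end pixels, and the move to the block.

```bash
python3 - <<'E'
from h import *
s=cap("side");k=3.75
obs=np.array([[270,352],[361,352],[270,220],[355,217]])/k+[170,120]
print("obs",obs.round(1).tolist())
g=np.array([.5112,.0207,.0972]);a=np.radians(94.2);u=np.array([np.cos(a),np.sin(a),0]);v=np.array([u[1],-u[0],0])
for tilt in(-5,0,5,10,15,20):
    w=np.cos(np.radians(tilt))*u-np.array([0,0,np.sin(np.radians(tilt))])
    P=[g+117.4e-3*w+v*.025,g+117.4e-3*w-v*.025,g-22.6e-3*w+v*.025,g-22.6e-3*w-v*.025]
    print(tilt,proj(s,P).round(1).tolist())
b=np.radians(100);print("target grip",[542-47.4*np.cos(b),-243.5-47.4*np.sin(b)])
E
```

```text
obs [[242.0, 213.9], [266.3, 213.9], [242.0, 178.7], [264.7, 177.9]]
-5 [[242.5, 206.4], [266.7, 206.3], [242.7, 178.6], [264.0, 178.5]]
0 [[242.5, 210.7], [266.6, 210.5], [242.7, 177.9], [264.0, 177.7]]
5 [[242.6, 214.7], [266.5, 214.5], [242.7, 177.1], [264.1, 177.0]]
10 [[242.6, 218.4], [266.4, 218.2], [242.7, 176.5], [264.1, 176.3]]
15 [[242.6, 221.7], [266.3, 221.5], [242.7, 175.8], [264.1, 175.7]]
20 [[242.7, 224.6], [266.1, 224.4], [242.7, 175.2], [264.1, 175.1]]
target grip [np.float64(550.2309236214124), np.float64(-290.1798874927787)]
```

```bash
python3 -m jog '{"rot":[[0,0,0],[0.5,0,0],[0.5,0,0.6],[0.5,0,0.6],[0.5,0,0.6],[0.5,0,0.6],[0,0,0.6],[0,0,0.6],[0,0,0.6],[0,0,0.6]],"delta_pos":[[0,0,5],[0,-4,5],[1,-10,5],[2,-16,0],[3,-20,0],[3,-22,0],[3,-22,0],[3,-22,0],[3,-22,0],[3,-22,0]],"grip":[0,0,0,0,0,0,0,0,0,0]}'
python3 -m jog '{"rot":[[0,0,0.6],[0,0,0.4],[0,0,0],[0,0,0],[0,0,0],[0,0,0],[0,0,0],[0,0,0],[0,0,0],[0,0,0]],"delta_pos":[[3,-22,0],[3,-22,0],[3,-22,0],[3,-22,0],[3,-20,0],[2,-18,0],[1,-14,0],[0,-8,0],[0,-3,0],[0,0,0]],"grip":[0,0,0,0,0,0,0,0,0,0]}'
```

```text
time_s: 11.57
tcp_pos: [0.5321, -0.1408, 0.1178]
ee_rot: [[0.157, -0.988, -0.003], [-0.987, -0.157, 0.044], [-0.044, -0.004, -0.999]]
wrist_force: [-0.1, 1.0, -1.8]
gripper_width: 0.563
time_s: 12.4
tcp_pos: [0.5497, -0.2907, 0.1173]
ee_rot: [[0.173, -0.985, -0.004], [-0.984, -0.173, 0.044], [-0.044, -0.004, -0.999]]
wrist_force: [0.6, 0.3, -2.3]
gripper_width: 0.56
```

```bash
python3 -m jog '{"rot":[[0,0,0],[0,0,0],[0,0,0],[0,0,0],[0,0,0],[0,0,0],[0,0,0]],"delta_pos":[[0,0,-10],[0,0,-15],[0,0,-15],[0,0,-12],[0,0,-8],[0,0,-4],[0,0,0]],"grip":[0,0,0,0,0,0,0]}'
python3 - <<'E'
from h import *
s=cap("side");t=cap("top")
a=cv2.resize(s["frame"][110:190,215:295],(480,480));b=cv2.resize(t["frame"][140:230,270:380],(316,260))
o=np.zeros((480,800,3),np.uint8);o[:,:480]=a;o[:260,484:]=b;cv2.imwrite("pics/ab.png",o[:,:,::-1])
E
```

```text
time_s: 12.98
tcp_pos: [0.5496, -0.2899, 0.0523]
ee_rot: [[0.174, -0.985, -0.006], [-0.984, -0.174, 0.044], [-0.044, -0.002, -0.999]]
wrist_force: [0.2, 0.1, -1.6]
gripper_width: 0.558
```

View pics/ab.png

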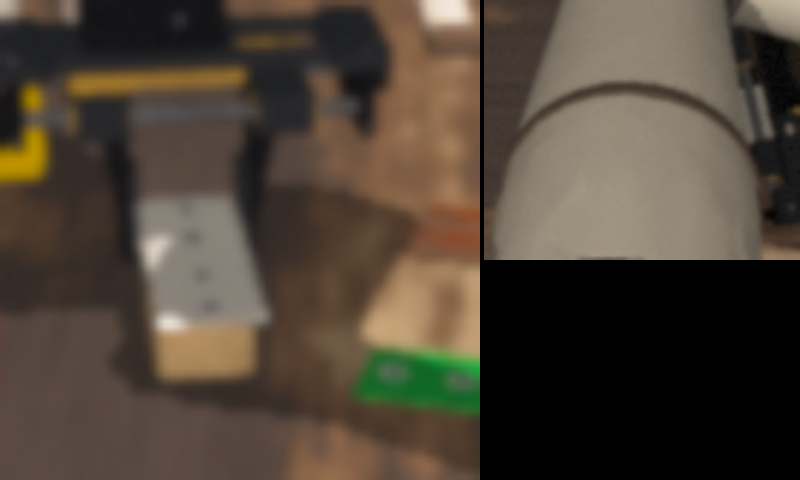

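The plate hovers over the block, with its near end at crop (157-268,325) and the block's near face below it at bottom corners (158,380) and (250,378). I check the alignment numerically.

```bash
python3 - <<'E'
from h import *
s=cap("side");f=lambda p:np.array(p)/6+[215,110]-.5
B=ray(s,f([(158,380),(250,378)]),0)*1000;P=ray(s,f([(157,330),(268,321)]),.046)*1000
print("block near bottom",B.round(1).tolist());print("plate end",P.round(1).tolist())
a=np.radians(100);u=np.array([np.cos(a),np.sin(a)])
for n,q,h in(("block",B,35),("plate",P,70)):
    d=q[1]-q[0];print(n,"width",np.linalg.norm(d),"centre",q[:,:2].mean(0)-h*u,"axis",np.degrees(np.arctan2(d[1],d[0]))%180+90 if d[0]>0 else np.degrees(np.arctan2(-d[1],-d[0]))+90)
E
```

```text
block near bottom [[559.5, -203.5, 0.0], [516.1, -208.2, 0.0]]
plate end [[556.5, -166.2, 46.0], [506.6, -178.2, 46.0]]
block width 43.72687891065111 centre [ 543.87343799 -240.3281138 ] axis 96.15586484093059
plate width 51.29866940108757 centre [ 543.70252557 -241.15516633] axis 103.59053105884698
```

In the same camera the plate and block centres agree to about 1 mm. Lowering.

```bash
python3 -m jog '{"rot":[[0,0,0],[0,0,0],[0,0,0],[0,0,0]],"delta_pos":[[0,0,-4],[0,0,-4],[0,0,-2],[0,0,0]],"grip":[0,0,0,0]}'
python3 -m jog '{"rot":[[0,0,0],[0,0,0],[0,0,0]],"delta_pos":[[0,0,-1],[0,0,-1],[0,0,0]],"grip":[0,0,0]}'
```

```text
time_s: 13.47
tcp_pos: [0.5496, -0.2903, 0.0428]
ee_rot: [[0.174, -0.985, -0.005], [-0.984, -0.174, 0.044], [-0.044, -0.003, -0.999]]
wrist_force: [-0.1, -0.2, -1.9]
gripper_width: 0.563
time_s: 13.72
tcp_pos: [0.55, -0.2904, 0.0413]
ee_rot: [[0.174, -0.985, -0.004], [-0.984, -0.174, 0.044], [-0.044, -0.004, -0.999]]
wrist_force: [0.4, 0.1, -1.7]
gripper_width: 0.561
```

```bash
python3 -m jog '{"rot":[[0,0,0],[0,0,0],[0,0,0]],"delta_pos":[[0,0,-1],[0,0,-0.5],[0,0,0]],"grip":[0,0,0]}'
python3 -m jog '{"rot":[[0,0,0],[0,0,0]],"delta_pos":[[0,0,-0.5],[0,0,0]],"grip":[0,0]}'
python3 -m jog '{"rot":[[0,0,0],[0,0,0]],"delta_pos":[[0,0,-0.5],[0,0,0]],"grip":[0,0]}'
```

```text
time_s: 13.97
tcp_pos: [0.55, -0.2903, 0.0398]
ee_rot: [[0.174, -0.985, -0.004], [-0.984, -0.174, 0.044], [-0.044, -0.004, -0.999]]
wrist_force: [-0.6, -0.3, -1.9]
gripper_width: 0.564
time_s: 14.13
tcp_pos: [0.5501, -0.2904, 0.0396]
ee_rot: [[0.174, -0.985, -0.004], [-0.984, -0.174, 0.043], [-0.043, -0.004, -0.999]]
wrist_force: [-0.5, 0.2, -1.2]
gripper_width: 0.562
time_s: 14.3
tcp_pos: [0.5501, -0.2904, 0.0394]
ee_rot: [[0.174, -0.985, -0.004], [-0.984, -0.174, 0.043], [-0.043, -0.004, -0.999]]
wrist_force: [-0.8, 0.1, 2.0]
gripper_width: 0.56
```

```bash
python3 -m jog '{"rot":[[0,0,0],[0,0,0],[0,0,0],[0,0,0],[0,0,0],[0,0,0],[0,0,0],[0,0,0]],"delta_pos":[[0,0,0],[0,0,0],[0,0,0],[0,0,0],[0,0,0],[0,0,0],[0,0,0],[0,0,0]],"grip":[58,62,68,75,85,95,100,100]}'
python3 -m jog '{"rot":[[0,0,0],[0,0,0],[0,0,0],[0,0,0],[0,0,0],[0,0,0],[0,0,0],[0,0,0],[0,0,0],[0,0,0]],"delta_pos":[[0,0,0],[0,0,3],[0,0,8],[0,0,15],[0,0,20],[0,0,25],[0,0,25],[0,0,25],[0,-20,20],[0,-30,0]],"grip":[100,100,100,100,100,100,100,100,100,100]}'
python3 -m jog '{"rot":[[0,0,0],[0,0,0],[0,0,0],[0,0,0],[0,0,0],[0,0,0],[0,0,0],[0,0,0],[0,0,0],[0,0,0]],"delta_pos":[[-20,-20,10],[-25,-25,10],[-25,-25,10],[-25,-25,10],[-25,-25,0],[-25,-25,0],[-25,-25,0],[-25,-25,0],[-20,-20,0],[0,0,0]],"grip":[100,100,100,100,100,100,100,100,100,100]}'
python3 - <<'E'
from h import *
s=cap("side");t=cap("top")
a=cv2.resize(s["frame"][110:230,180:300],(480,480));b=cv2.resize(t["frame"][120:240,110:430],(800,300)) 
o=np.zeros((600,800,3),np.uint8);o[:300]=b;o[300:,:300]=cv2.resize(a,(300,300));o[300:,310:610]=cv2.resize(t["frame"][145:225,305:385],(300,300));cv2.imwrite("pics/fin.png",o[:,:,::-1])
E
```

```text
time_s: 14.97
tcp_pos: [0.5501, -0.2904, 0.0389]
ee_rot: [[0.174, -0.985, -0.004], [-0.984, -0.174, 0.043], [-0.043, -0.004, -0.999]]
wrist_force: [0.6, 0.1, -0.0]
gripper_width: 0.947
time_s: 15.8
tcp_pos: [0.5528, -0.3404, 0.1873]
ee_rot: [[0.179, -0.984, 0.006], [-0.983, -0.179, 0.038], [-0.037, -0.013, -0.999]]
wrist_force: [-0.2, -1.0, 0.8]
gripper_width: 1.001
time_s: 16.63
tcp_pos: [0.3312, -0.5584, 0.2206]
ee_rot: [[0.169, -0.986, -0.004], [-0.985, -0.169, 0.042], [-0.042, -0.003, -0.999]]
wrist_force: [0.8, -0.6, 0.4]
gripper_width: 0.994
```

View pics/fin.png

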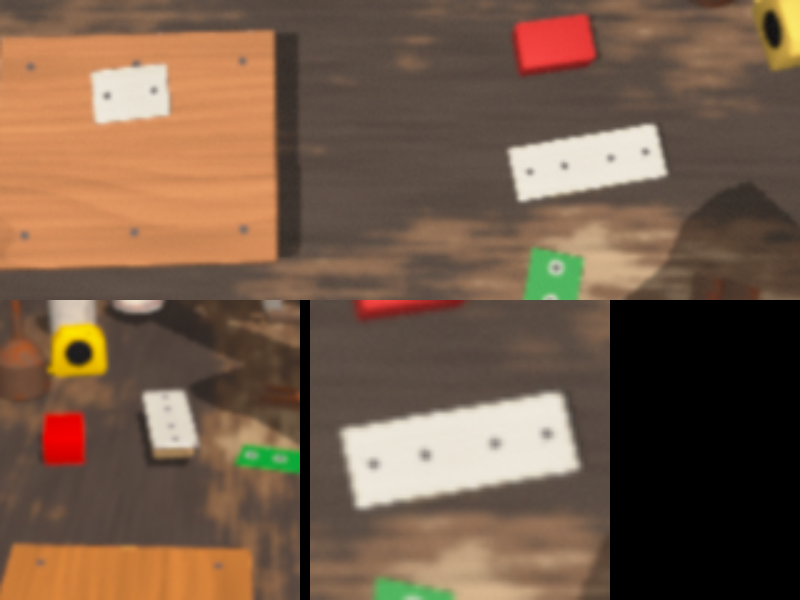

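The plate lies flat on the block (top-crop centre (588,163)), and the short plate is on the riser. I measure numerically.

```bash
python3 - <<'E'
from fit import *
t=cap("top");s=cap("side");st=lambda d:(lambda h:(h[...,1]<60)&(h[...,2]>150))(hsv(d))
q=proj(t,[[.548,-.243,.035]])[0].astype(int);q2=proj(s,[[.546,-.243,.035]])[0].astype(int)
print("plate rect",rect(t,st(t),.035,(q[0],q[1]+5)),"short",rect(t,st(t),.048,(152,164)))
tp=blob(st(t),(q[0],q[1]+5));print(tp.sum(),fit([(t,tp)],(542,-243),100,.14,.05,.032,.035))
h=hsv(s);m=(h[...,1]<60)&(h[...,2]>130);sp=blob(m,tuple(q2));print(sp.sum(),fit([(s,sp)],(542,-243),100,.14,.05,.032,.035))
cv2.imwrite("pics/fin2.png",cv2.resize(s["frame"][130:190,215:295],(800,600),interpolation=cv2.INTER_CUBIC)[:,:,::-1])
E
```

```text
plate rect (array([ 540.8, -241.8], dtype=float32), [141.6, 51.9], 99.9, np.int32(1318)) short (array([605.2, 185.2], dtype=float32), [70.2, 50.4], 97.3, np.int32(603))
1323.0 (array([ 541., -242.,  100.]), np.float64(75.4))
423.0 (array([ 543.6, -241.9,  100.1]), np.float64(35.9))
```

View pics/fin2.png

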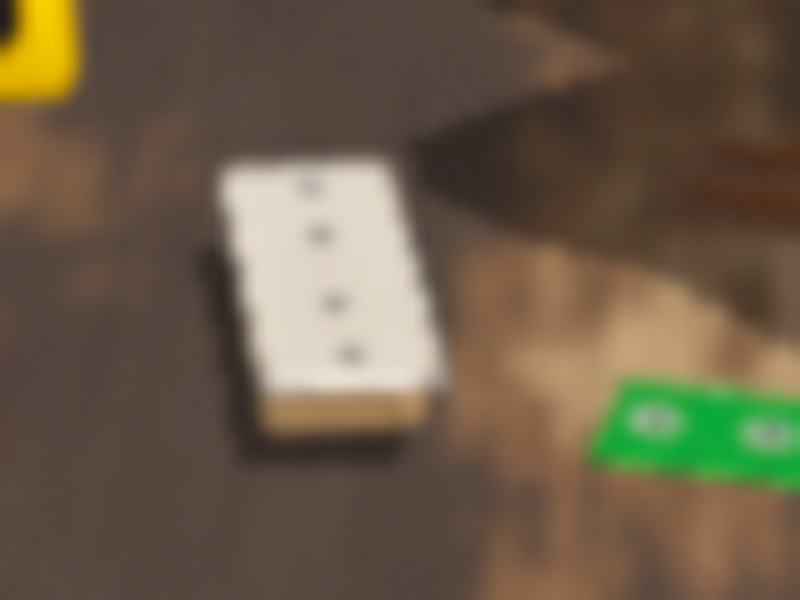

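The plate lies level and lengthwise on the block: plate end at (265-445,385), block's near face under it at (262-420,410). Handing in.

```bash
python3 -c "
from station import finish_job
print(finish_job())"
```

```text
the job is handed in; nothing more can be done
None
```

I slid the long steel plate about 116 mm with shut fingertips, pressing at about 7 N. Its end then stuck out about 47 mm over the riser's right edge. I gripped it there across its width and laid it on the pine block. The job was handed in at about 17 s, with the arm retracted and touching nothing.

**Plate on block:** the plate measures (541–543.6, −242) mm at 100°. The block, measured before placing, was at (542, −243.5) mm and about 100°, so the plate is centred to about 2 mm. It looks flat and lengthwise.

**Short plate:** it reads the same to 0.1 mm before and after.

**Disagreements:**
- **Camera offset:** the two cameras differ by about 2–3 mm sideways.
- **Block angle:** the fits gave 98.7° to 101.4°.
- **Droop in the grip:** the held plate sagged about 3°. I offset that by tilting the tool 2.5° before setting it down.
- **Not rechecked:** I did not remeasure the block after placing the plate, because the plate hides most of it.

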